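# Hold the transformer carrier level over its studs

## Task

Take the loose transformer carrier by its bar at the balance point, lift it without letting it tip, and hold it level about two and a half centimetres above the tips of the two studs in the chassis tray: each bar hole centred over its own stud, the transformer over the rubber frame, and the carrier touching neither tray nor studs, so that a colleague can connect the leads underneath. Finish while still holding it there, still, in the gripper; do not put it down or let go. Leave the other things on the bench where they are.

Things in the scene. Friction and masses are not known exactly. Their poses are not given: they have to be found in the camera images.
- carrier: The loose part, 0.5 to 0.75 kg: aluminium bar (sizes in mm) 240 long (x), 24 wide, 30 high, lying on the bench; a dark steel transformer, 44 long, 52 wide (60 over copper sides), 48 high, is built round its +x end (x 76 to 120); a grey terminal block 20 x 24 x 12 sits on its -x end. Two upright 9 mm holes. Origin: bar's underside, mid-length; z up. Centre of mass 43 mm from the origin along +x.
- carrier_balance (a point): the carrier's balance point: 43 mm from the bar's mid-length towards the transformer (33 mm clear of its face), on the centre line at mid-height, 15 mm above the underside; axes as the carrier's. Grip here from above, across the 24 mm width.
- carrier_hole_a (a point): lower mouth of the bar hole nearer the terminal block: at x = -85 mm in the carrier's frame, on its underside
- carrier_hole_b (a point): lower mouth of the bar hole nearer the transformer: at x = +10 mm in the carrier's frame, on its underside
- chassis: Fixed grey tray (mm): 300 long (x), 130 wide, walls 20 high, 3 thick. Two upright studs (6 thick, collars 14) on its centre line at x -85 and +10, tips 45 above the bench. At its +x end a low black rubber frame (70 x 82, 12 high, centre x 98) is the transformer's place; vent slots at -x. Origin: underside, mid-tray; z up. The carrier belongs with its origin and x axis straight above these.
- stud_a (a point): tip of the stud nearer the vent slots, 45 mm above the bench; it belongs to carrier hole a
- stud_b (a point): tip of the stud nearer the rubber frame, 45 mm above the bench; it belongs to carrier hole b
- spool: bystander: small bare metal reel, 52 mm across, 38 mm high, near the middle of the work mat; origin at its underside
- meter: bystander: orange hand meter lying on its back, 75 x 145 x 34 mm; origin at its underside
- driver: bystander: screwdriver lying on the bench; origin on its underside
- cup: bystander: empty black plastic cup, 68 mm across, 85 mm high; origin at its underside
Things that resemble listed ones, but are neither listed nor needed, are in the scene too. Several things look just like the carrier: the one meant starts farthest to the robot's right.

How it is judged:
On the way:
1. the carrier is lifted clear of the bench, level, gripped at its balance point (height (world z) of carrier_balance above 0.045 m and horizontal distance between the grasp point and carrier_balance below 0.018 m and contact force between the fingers and carrier above 1 N and angle between carrier's own z axis and vertical below 0.15 rad), for 0.2 s.
At the end, for the whole second after the job is handed in: The carrier is held still by the gripper alone, gripped within 18 mm of its balance point (seen from above), level within 4.5 degrees, both holes within 9 mm of being centred over their own studs (a over a, b over b), its underside 12 to 45 mm above the stud tips, touching neither tray nor studs (horizontal distance between carrier_hole_a and stud_a below 0.009 m and horizontal distance between carrier_hole_b and stud_b below 0.009 m and height (world z) of carrier_hole_a between 0.057 and 0.09 m and height (world z) of carrier_hole_b between 0.057 and 0.09 m and angle between carrier's own z axis and vertical below 0.08 rad and horizontal distance between the grasp point and carrier_balance below 0.018 m and contact force between the fingers and carrier above 1 N and contact force between carrier and chassis below 0.1 N and linear speed of carrier below 0.02 m/s and angular speed of carrier below 0.15 rad/s); the arm keeps its last pose, push and grip.
It fails at once if the carrier tips by more than 20 degrees (angle between carrier's own z axis and vertical above 0.35 rad).
It fails at once if the carrier strikes the tray or its studs (contact force between carrier and chassis above 2 N).
It fails at once if a bystander is shifted by more than 30 mm (distance of any of spool, meter, driver, cup from where it was at the start of the episode above 0.03 m).
It also fails if it takes over 48 s, if anything falls off the work surface, if the arm or the gripper's body presses on something with over 40 N, if the wrist force passes 120 N, or if a joint passes its speed limit or range.

## Robot

A 6-joint arm with a two-finger parallel gripper is mounted at the origin on the work surface. World frame = base frame: x ahead of the robot, y to its left, z up, the work surface at z = 0. Lengths are in m, angles in rad, forces in N, time in s.
With the tool pointing down it reaches from about 0.325 to 0.775 m from the base axis. Payload 5.5 kg.
Tool frame: the origin (TCP) lies on the centre line of the jaws, within the pads' length; the fingertips stand 11 mm ahead of it and the grasp point (between the pads) lies 8 mm behind it; z points along the fingers, x is the direction in which the jaws open and shut, and the axes are right-handed (so a half turn about z gives the same grasp; the last joint's range is limited). The gripper opens to 85 mm and grips with 20 to 120 N. Pads are 22 mm wide; open, the fingers measure 114 mm over their backs; the gripper's body (76 mm by 85 mm) begins 54 mm behind the grasp point. The pads swing forward as they close: fully open they stand 13 mm farther back than shut.
Start: joints at [-1.159, 0.091, 1.231, -0, 1.82, -0.057], TCP at [0.271, -0.535, 0.242] pointing down, gripper open.
Joint ranges: [-2.87, 2.87], [-0.86, 2.18], [0.17, 2.46], [-1.51, 4.65], [0.06, 2.69], [-2.65, 2.65]. Speed limits (rad/s): [2.57, 2.57, 3.01, 3.14, 3.14, 3.14].

## Interface

Orientations are given as a unit quaternion [x, y, z, w].
In Python, from station import ctrl gives the robot as it stands. The module is installed in compiled form; this text tells all that it offers.
- The arm moves only by the tool drive_tool, never from a script. Its argument "rows" is a list of rows, each an object with "jaw": the closure, from 0 (fully open) to 1 (shut); "xyz": the shift along the tool's x, y, z in units of 50 mm (1.0 is 50 mm), a list of three; "rotation": the turn, a rotation vector about the tool's x, y, z in units of 6 degrees (1.0 is 6 degrees), a list of three. A call has 1 to 20 rows; each row shifts and turns the commanded pose from where the row before left it, along the tool's axes as they then stand; what a row does not reach is not made up. A row lasts 1/8 s, in which the tool goes at most 62.5 mm and 10.7 degrees, less where a joint would pass 70% of its speed; a pose out of reach is approached as far as the arm can. A call is refused whole if a number of a shift passes 1 or a number of a turn 1, either way. A call with a gripper value outside its range is refused whole. The fingers move at their own pace and stop on an object; the grip force is fixed at half the most. Time passes only in rows, so rows that do not move let the fingers close. It gives the time, the measured TCP pose, the force and the opening at its end, in the units of the state.
- ctrl.sense(): the state, without advancing time (a new reading comes with each control period).
- ctrl.read_camera(name): name is "scene" or "top"; returns the picture (420x560x3 uint8, red, green, blue); there is no depth.
- ctrl.camera_params(name): a dict with "fx", "fy", "cx", "cy" (pixels), "R" (3x3) and "t" (3): a world point X has camera coordinates R X + t. Camera axes: x right, y down, z forward; pixel columns grow to the right and rows downward; lengths in m; the calibration is good to about 2 mm. A picture is of the moment at which its call begins. camera_params takes no time and is no camera call.
- ctrl.sign_off(): hands the job in, once; it reports no verdict.
The state is a dict: "time": time; "joints": joint angles; "joint_velocities": joint speeds; "joint_torque": joint torques, N m; "ee_pos": TCP position; "orientation": TCP orientation; "wrist_force": force on the tool from outside, world axes, zero at the start; "wrist_torque": the same for the moment, N m; "width": finger opening in m.
Only numpy, scipy, OpenCV 4.12 (cv2) and the standard library are available. Lean on these libraries where they do the work, as an engineer would, in place of code of your own. Each camera call takes 0.05 s, during which the arm holds its last target.

## Working session

There is one attempt and no reset: what is moved stays moved. The work goes in short steps, Python scripts to look and compute and a tool call to move; the robot and the scene stay as the last step left them, time stands still between calls to the robot, and variables do not carry over. Pictures are saved under pics/ and viewed, and the job is handed in when it is done.

Besides the shell and the picture viewer there is one more tool, called after "Request:" as name(argument=value, ...), one argument or row to a line, values as JSON. drive_tool: Moves the arm, as the interface text tells. Its arguments: {"type":"object","properties":{"rows":{"type":"array"}},"required":["rows"]}

```bash
mkdir -p pics
python3 - <<'E'
from station import ctrl
import cv2,numpy as np
for n in("scene","top"):
    im=ctrl.read_camera(n); cv2.imwrite(f"pics/{n}0.png",im[:,:,::-1]); p=ctrl.camera_params(n); print(n,p)
s=ctrl.sense(); print({k:np.round(v,3) for k,v in s.items()})
E
```

```text
scene {'fx': 469.19537317638884, 'fy': 469.19537317638884, 'cx': 280.37698317436775, 'cy': 216.71018682829543, 'R': array([[-0.64966525,  0.76014056,  0.01101752],
       [ 0.59697825,  0.51908213, -0.61169495],
       [-0.47069314, -0.39081973, -0.79101701]]), 't': array([ 0.38136655, -0.30171635,  1.68919687])}
top {'fx': 545.3493332958565, 'fy': 545.3493332958565, 'cx': 282.849947413088, 'cy': 209.80988006859687, 'R': array([[-2.15428672e-02, -9.99759421e-01, -4.12379288e-03],
       [-9.83061804e-01,  2.19336003e-02, -1.81957154e-01],
       [ 1.82003829e-01,  1.34064467e-04, -9.83297813e-01]]), 't': array([-1.33655507e-06,  5.54762194e-01,  1.49295408e+00])}
{'time': np.float64(0.1), 'joints': array([-1.159,  0.092,  1.232, -0.   ,  1.82 , -0.057]), 'joint_velocities': array([ 0.001, -0.002, -0.003, -0.   ,  0.   ,  0.001]), 'joint_torque': array([ 3.0000e-03, -4.6022e+01, -4.1922e+01, -0.0000e+00,  1.1000e-02,
        0.0000e+00]), 'ee_pos': array([ 0.271, -0.535,  0.241]), 'orientation': array([ 0.852, -0.524, -0.001, -0.001]), 'wrist_force': array([0.575, 0.404, 0.177]), 'wrist_torque': array([ 0.03 , -0.008, -0.036]), 'width': np.float64(0.086)}
```

View pics/scene0.png

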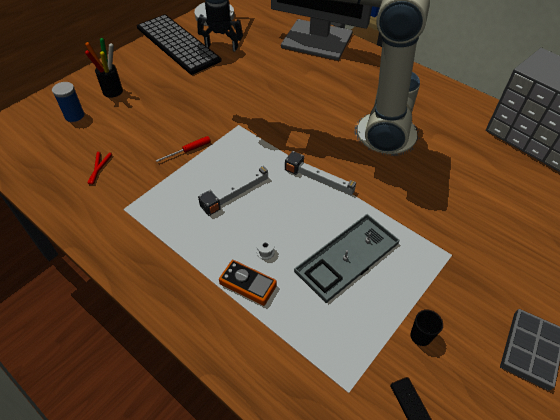

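View pics/top0.png

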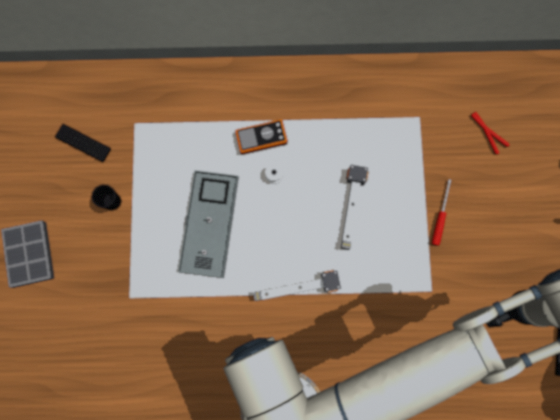

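Run:
```python
import cv2
t=cv2.imread("pics/top0.png"); s=cv2.imread("pics/scene0.png")
cv2.imwrite("pics/c1.png",cv2.resize(t[155:260,320:390],None,fx=5.5,fy=5.5,interpolation=cv2.INTER_CUBIC))
cv2.imwrite("pics/c2.png",cv2.resize(t[160:285,170:250],None,fx=4.7,fy=4.7,interpolation=cv2.INTER_CUBIC))
cv2.imwrite("pics/c3.png",cv2.resize(s[150:230,185:365],None,fx=4.4,fy=4.4,interpolation=cv2.INTER_CUBIC))
cv2.imwrite("pics/c4.png",cv2.resize(s[205:310,285:410],None,fx=5,fy=5,interpolation=cv2.INTER_CUBIC))
```

```text
(no output)
```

View pics/c1.png

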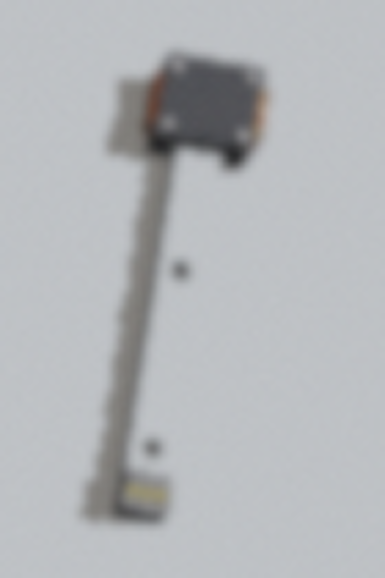

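View pics/c2.png

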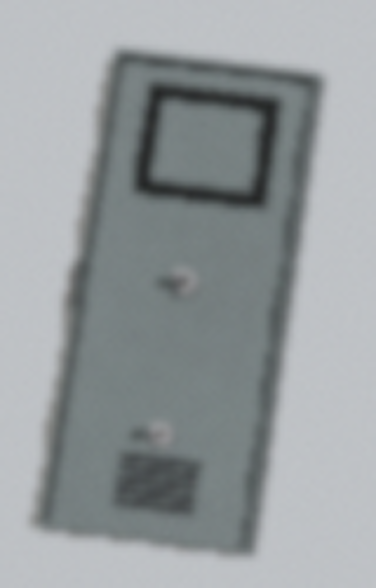

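View pics/c3.png

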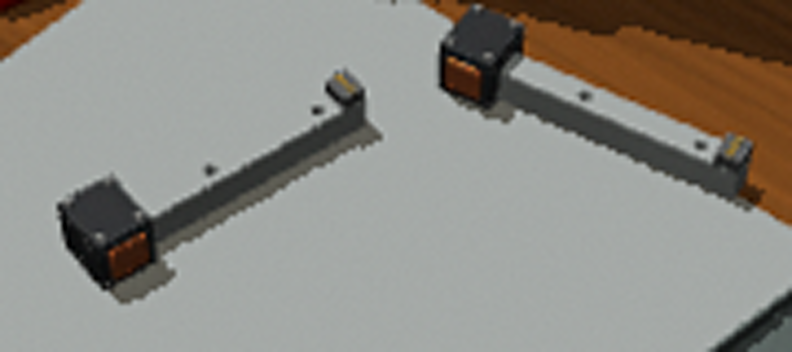

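View pics/c4.png

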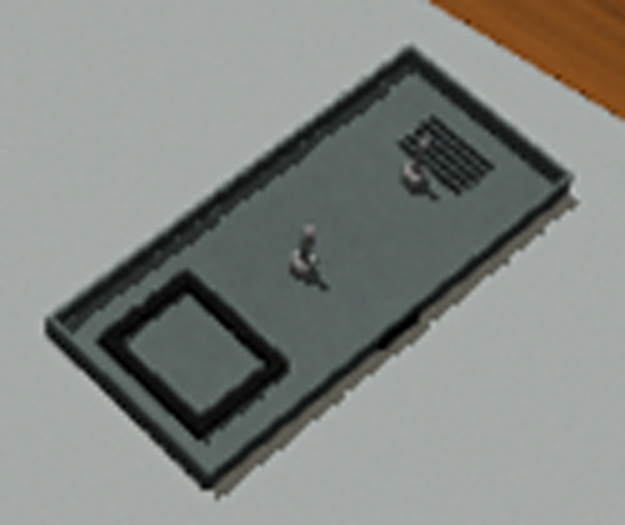

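```bash
cat > h.py <<'E'
import numpy as np,cv2
from station import ctrl
def ray(n,uv):
    p=ctrl.camera_params(n);R=p["R"];t=p["t"]
    d=R.T@np.array([(uv[0]-p["cx"])/p["fx"],(uv[1]-p["cy"])/p["fy"],1]); return -R.T@t,d
def onz(n,uv,z):
    c,d=ray(n,uv); return c+d*(z-c[2])/d[2]
def proj(n,X):
    p=ctrl.camera_params(n);x=p["R"]@np.asarray(X)+p["t"]; return np.array([p["fx"]*x[0]/x[2]+p["cx"],p["fy"]*x[1]/x[2]+p["cy"]])
def tri(u1,u2):
    (a,d),(b,e)=ray("top",u1),ray("scene",u2)
    k=np.linalg.lstsq(np.c_[d,-e],b-a,rcond=None)[0]; P,Q=a+k[0]*d,b+k[1]*e
    return (P+Q)/2,np.linalg.norm(P-Q)
E
python3 - <<'E'
from h import *
np.set_printoptions(precision=4,suppress=True)
t=cv2.imread("pics/top0.png");s=cv2.imread("pics/scene0.png")
def dark(im,uv,r=4):
    u,v=map(int,np.round(uv)); g=cv2.cvtColor(im,cv2.COLOR_BGR2GRAY)[v-r:v+r+1,u-r:u+r+1].astype(float)
    w=np.clip(np.median(g)-15-g,0,None); y,x=np.mgrid[-r:r+1,-r:r+1]; return np.array([u+(w*x).sum()/w.sum(),v+(w*y).sum()/w.sum()])
hb,ha=dark(t,(352.7,204)),dark(t,(347.6,236.5),3)
print("holes px",ha,hb)
A,B=onz("top",ha,.03),onz("top",hb,.03);print("top",A,B,np.linalg.norm(A-B))
sa,sb=dark(s,(257,175),2),dark(s,(232.5,188.4),3);print(sa,sb)
print("scene",onz("scene",sa,.03),onz("scene",sb,.03))
print("tri",tri(ha,sa),tri(hb,sb))
# tray
def c2(p):return (np.array(p)+.5)/4.7-.5+[170,160]
def c4(p):return (np.array(p)+.5)/5-.5+[285,205]
# outline by mask
hsv=cv2.cvtColor(t,cv2.COLOR_BGR2HSV); g=t[...,1]
m=((g<150)).astype(np.uint8); m[:, :160]=0;m[:,260:]=0;m[:165]=0;m[283:]=0
m=cv2.morphologyEx(m,cv2.MORPH_OPEN,np.ones((3,3)))
cs,_=cv2.findContours(m,cv2.RETR_EXTERNAL,cv2.CHAIN_APPROX_NONE);c=max(cs,key=cv2.contourArea)
print(cv2.minAreaRect(c))
for w in[(117,52),(322,78),(253,552),(35,525)]: print("corner",onz("top",c2(w),.02))
X=[onz("top",c2(w),.02) for w in[(117,52),(322,78),(253,552),(35,525)]]
print("len",np.linalg.norm(X[0]-X[3]),np.linalg.norm(X[0]-X[1]),"ctr",np.mean(X,0))
F=[onz("top",c2(w),.012) for w in[(152,84),(280,100),(265,208),(135,190)]];print("frame ctr",np.mean(F,0))
print("stud b",tri(c2((185,280)),c4((308,228))),"a",tri(c2((160,433)),c4((424,140))))
for nm,a,b in (("b",(185,280),(308,228)),("a",(160,433),(424,140))): print(nm,onz("top",c2(a),.045),onz("scene",c4(b),.045))
E
```

```text
holes px [347.2233 235.9854] [352.1071 203.474 ]
top [ 0.4787 -0.1935  0.03  ] [ 0.5726 -0.2116  0.03  ] 0.09555512871940049
[257.1057 175.1037] [233.0443 189.1664]
scene [ 0.4782 -0.1923  0.03  ] [ 0.5725 -0.2089  0.03  ]
tri (array([ 0.4784, -0.193 ,  0.0298]), np.float64(0.0012794023651388983)) (array([ 0.5722, -0.2109,  0.0286]), np.float64(0.0021804229936584836))
((207.55242919921875, 223.64181518554688), (47.37346649169922, 104.20714569091797), 8.32564926147461)
corner [0.6827 0.2441 0.02  ]
corner [0.6631 0.1164 0.02  ]
corner [0.3709 0.1598 0.02  ]
corner [0.39   0.2912 0.02  ]
len 0.2964967597456059 0.12916596088394675 ctr [0.5267 0.2029 0.02  ]
frame ctr [0.6237 0.1883 0.012 ]
stud b (array([0.5338, 0.1986, 0.0414]), np.float64(0.0006194018601797023)) a (array([0.4409, 0.2136, 0.043 ]), np.float64(0.002055797351006132))
b [0.5334 0.1978 0.045 ] [0.5359 0.1999 0.045 ]
a [0.4412 0.2124 0.045 ] [0.4418 0.2151 0.045 ]
```

Candidates for the carrier: the bar with transformer at top px (352,205), and its twin at top px (300,287). The first lies farther right (y ≈ -0.20). The close crop shows the terminal block, both holes and the transformer, and the hole spacing measures 95.6 mm against 95. I choose that one.

Request:
drive_tool(
  rows=[
    {"jaw": 0, "xyz": [0, 0, 0], "rotation": [0, 0, 0.77]},
    {"jaw": 0, "xyz": [0, 0, 0], "rotation": [0, 0, 0.77]},
    {"jaw": 0, "xyz": [0, 0, 0], "rotation": [0, 0, 0.77]},
    {"jaw": 0, "xyz": [0, 0, 0], "rotation": [0, 0, 0.77]},
    {"jaw": 0, "xyz": [0, 0, 0], "rotation": [0, 0, 0.77]},
    {"jaw": 0, "xyz": [0, 0, 0], "rotation": [0, 0, 0.77]},
    {"jaw": 0, "xyz": [0, 0, 0], "rotation": [0, 0, 0.77]},
    {"jaw": 0, "xyz": [0, 0, 0], "rotation": [0, 0, 0.77]},
    {"jaw": 0, "xyz": [0, 0, 0], "rotation": [0, 0, 0]},
  ],
)

```text
time: 1.23
ee_pos: [0.271, -0.5352, 0.2417]
orientation: [-0.642, 0.766, 0.0, 0.0]
wrist_force: [0.1, -0.9, -1.0]
width: 0.0856
```

```bash
cat >> h.py <<'E'
from scipy.spatial.transform import Rotation as Ro
def go(target,yaw_deg):
    s=ctrl.sense();R=Ro.from_quat(s["orientation"]).as_matrix()
    c,sn=np.cos(np.radians(yaw_deg)),np.sin(np.radians(yaw_deg))
    T=np.array([[c,sn,0],[sn,-c,0],[0,0,-1]])
    print("t",round(float(s["time"]),2),"pos",np.round(s["ee_pos"],4),"yaw",round(np.degrees(np.arctan2(R[1,0],R[0,0])),2),"w",round(float(s["width"]),4),"F",np.round(s["wrist_force"],2),"q6",round(s["joints"][5],2))
    print("shift units",np.round(R.T@(np.array(target)-s["ee_pos"])/.05,3),"rot units",np.round(np.degrees(Ro.from_matrix(R.T@T).as_rotvec())/6,3))
E
python3 -c "
from h import *
go([.605,-.2163,.12],-100.4)"
```

```text
t 1.23 pos [ 0.271  -0.5352  0.2417] yaw -100.06 w 0.0856 F [ 0.11 -0.95 -0.99] q6 0.59
shift units [-7.444 -5.464  2.437] rot units [0.005 0.008 0.056]
```

Request:
drive_tool(
  rows=[
    {"jaw": 0, "xyz": [-0.5, -0.36, 0], "rotation": [0, 0, 0.05]},
    {"jaw": 0, "xyz": [-0.5, -0.36, 0], "rotation": [0, 0, 0]},
    {"jaw": 0, "xyz": [-0.5, -0.36, 0], "rotation": [0, 0, 0]},
    {"jaw": 0, "xyz": [-0.5, -0.36, 0], "rotation": [0, 0, 0]},
    {"jaw": 0, "xyz": [-0.5, -0.36, 0], "rotation": [0, 0, 0]},
    {"jaw": 0, "xyz": [-0.5, -0.36, 0], "rotation": [0, 0, 0]},
    {"jaw": 0, "xyz": [-0.5, -0.36, 0.2], "rotation": [0, 0, 0]},
    {"jaw": 0, "xyz": [-0.5, -0.36, 0.3], "rotation": [0, 0, 0]},
    {"jaw": 0, "xyz": [-0.5, -0.36, 0.4], "rotation": [0, 0, 0]},
    {"jaw": 0, "xyz": [-0.5, -0.36, 0.4], "rotation": [0, 0, 0]},
    {"jaw": 0, "xyz": [-0.5, -0.36, 0.4], "rotation": [0, 0, 0]},
    {"jaw": 0, "xyz": [-0.5, -0.36, 0.3], "rotation": [0, 0, 0]},
    {"jaw": 0, "xyz": [-0.5, -0.36, 0.2], "rotation": [0, 0, 0]},
    {"jaw": 0, "xyz": [-0.5, -0.36, 0.2], "rotation": [0, 0, 0]},
    {"jaw": 0, "xyz": [-0.44, -0.4, 0], "rotation": [0, 0, 0]},
    {"jaw": 0, "xyz": [0, 0, 0], "rotation": [0, 0, 0]},
    {"jaw": 0, "xyz": [0, 0, 0], "rotation": [0, 0, 0]},
  ],
)

```text
time: 3.35
ee_pos: [0.6053, -0.2187, 0.1221]
orientation: [-0.64, 0.768, 0.0, -0.0]
wrist_force: [0.1, -1.1, 0.5]
width: 0.0855
```

```bash
python3 -c "
from h import *
for n in('scene','top'):
    im=ctrl.read_camera(n)[:,:,::-1]; im=im[120:250,150:330] if n=='scene' else im[130:270,290:440]
    cv2.imwrite('pics/%s1.png'%n,cv2.resize(im,None,fx=4,fy=4,interpolation=cv2.INTER_CUBIC))
go([.605,-.2163,.016],-100.4)"
```

```text
t 3.45 pos [ 0.6051 -0.2191  0.1224] yaw -100.43 w 0.0852 F [ 0.23 -0.61  0.34] q6 1.35
shift units [-0.056  0.011  2.128] rot units [ 0.001 -0.003 -0.004]
```

View pics/scene1.png

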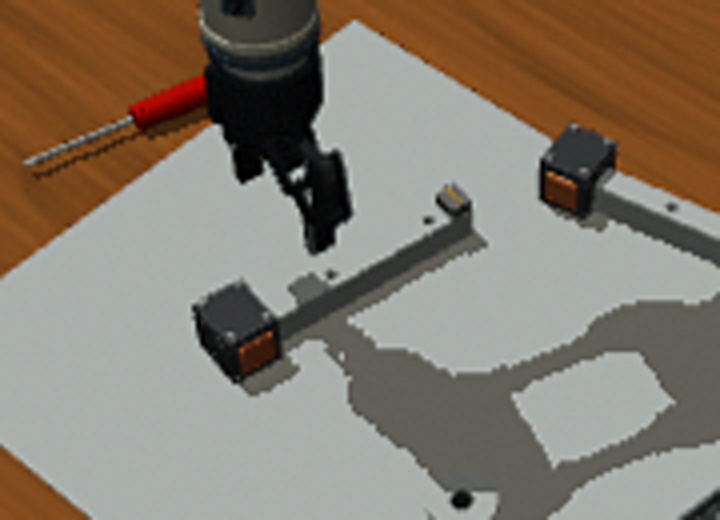

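View pics/top1.png

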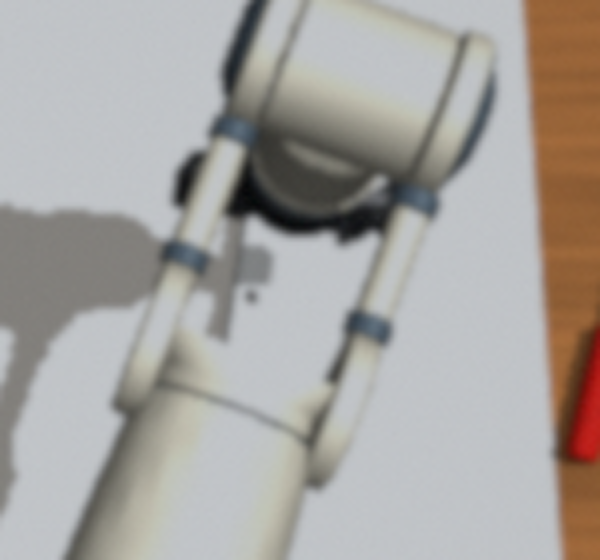

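The scene view shows the gripper (crop px 300,200) over the bar between hole b (330,273) and the transformer (237,330). The top view shows hole b at (250,297), with the fingers on both sides of the bar. Now I'll descend.

Request:
drive_tool(
  rows=[
    {"jaw": 0, "xyz": [-0.05, 0.01, 0.3], "rotation": [0, 0, 0]},
    {"jaw": 0, "xyz": [0, 0, 0.4], "rotation": [0, 0, 0]},
    {"jaw": 0, "xyz": [0, 0, 0.4], "rotation": [0, 0, 0]},
    {"jaw": 0, "xyz": [0, 0, 0.4], "rotation": [0, 0, 0]},
    {"jaw": 0, "xyz": [0, 0, 0.3], "rotation": [0, 0, 0]},
    {"jaw": 0, "xyz": [0, 0, 0.2], "rotation": [0, 0, 0]},
    {"jaw": 0, "xyz": [0, 0, 0.1], "rotation": [0, 0, 0]},
    {"jaw": 0, "xyz": [0, 0, 0], "rotation": [0, 0, 0]},
    {"jaw": 0, "xyz": [0, 0, 0], "rotation": [0, 0, 0]},
  ],
)

```text
time: 4.58
ee_pos: [0.6061, -0.216, 0.0182]
orientation: [-0.64, 0.768, -0.001, 0.0]
wrist_force: [-0.4, 0.5, 0.2]
width: 0.0854
```

```bash
python3 -c "
from h import *
for n in('scene',):
    im=ctrl.read_camera(n)[:,:,::-1]; im=im[130:250,160:320]
    cv2.imwrite('pics/%s2.png'%n,cv2.resize(im,None,fx=4.8,fy=4.8,interpolation=cv2.INTER_CUBIC))
go([.605,-.2163,.016],-100.4)"
```

```text
t 4.62 pos [ 0.6061 -0.216   0.0182] yaw -100.4 w 0.0855 F [-0.57  0.05  0.15] q6 1.36
shift units [0.009 0.021 0.045] rot units [-0.015 -0.003  0.   ]
```

View pics/scene2.png

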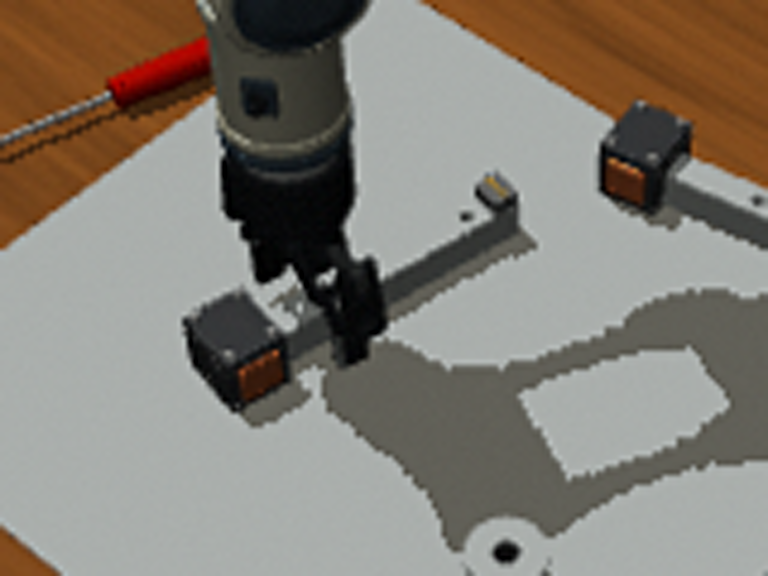

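The picture shows the near finger (crop px 355,310) beside the bar between hole b and the transformer, clear of both. I'll close the gripper here.

Request:
drive_tool(
  rows=[
    {"jaw": 0.5, "xyz": [0, 0, 0], "rotation": [0, 0, 0]},
    {"jaw": 0.6, "xyz": [0, 0, 0], "rotation": [0, 0, 0]},
    {"jaw": 0.8, "xyz": [0, 0, 0], "rotation": [0, 0, 0]},
    {"jaw": 1, "xyz": [0, 0, 0], "rotation": [0, 0, 0]},
    {"jaw": 1, "xyz": [0, 0, 0], "rotation": [0, 0, 0]},
    {"jaw": 1, "xyz": [0, 0, 0], "rotation": [0, 0, 0]},
    {"jaw": 1, "xyz": [0, 0, 0], "rotation": [0, 0, 0]},
    {"jaw": 1, "xyz": [0, 0, 0], "rotation": [0, 0, 0]},
  ],
)

```text
time: 5.62
ee_pos: [0.6059, -0.2165, 0.018]
orientation: [-0.64, 0.768, -0.001, -0.0]
wrist_force: [-0.3, -4.2, 5.3]
width: 0.0225
```

Request:
drive_tool(
  rows=[
    {"jaw": 1, "xyz": [0, 0, -0.05], "rotation": [0, 0, 0]},
    {"jaw": 1, "xyz": [0, 0, -0.1], "rotation": [0, 0, 0]},
    {"jaw": 1, "xyz": [0, 0, -0.15], "rotation": [0, 0, 0]},
    {"jaw": 1, "xyz": [0, 0, -0.15], "rotation": [0, 0, 0]},
    {"jaw": 1, "xyz": [0, 0, -0.1], "rotation": [0, 0, 0]},
    {"jaw": 1, "xyz": [0, 0, -0.05], "rotation": [0, 0, 0]},
    {"jaw": 1, "xyz": [0, 0, 0], "rotation": [0, 0, 0]},
    {"jaw": 1, "xyz": [0, 0, 0], "rotation": [0, 0, 0]},
  ],
)

```text
time: 6.62
ee_pos: [0.6054, -0.2158, 0.0469]
orientation: [-0.64, 0.768, 0.0, -0.0]
wrist_force: [0.5, -0.5, -5.9]
width: 0.0229
```

```bash
python3 -c "
from h import *
im=ctrl.read_camera('scene')[:,:,::-1]; im=im[110:250,160:320]
cv2.imwrite('pics/scene3.png',cv2.resize(im,None,fx=4,fy=4,interpolation=cv2.INTER_CUBIC))
s=ctrl.sense(); print(s['wrist_torque'])
go([.605,-.2163,.15],-100.4)"
```

```text
[ 0.01125635 -0.03909675  0.01408532]
t 6.67 pos [ 0.6054 -0.2157  0.0468] yaw -100.4 w 0.0227 F [-0.63  0.41 -6.25] q6 1.36
shift units [ 0.012  0.008 -2.063] rot units [ 0.006  0.002 -0.   ]
```

View pics/scene3.png

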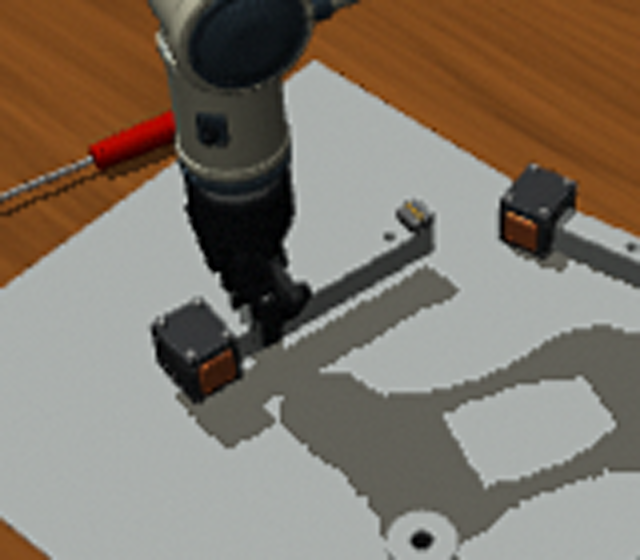

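The carrier is lifted and looks level: the gap to its shadow is even along the bar. The transformer is at crop px (197,350) and hole a at (389,237). Weight is about 6 N and the wrist moment is near zero. I'll raise it and carry it over the tray.

Request:
drive_tool(
  rows=[
    {"jaw": 1, "xyz": [0, 0, -0.1], "rotation": [0, 0, 0]},
    {"jaw": 1, "xyz": [0, 0, -0.2], "rotation": [0, 0, 0]},
    {"jaw": 1, "xyz": [0, 0, -0.3], "rotation": [0, 0, 0]},
    {"jaw": 1, "xyz": [0, 0, -0.3], "rotation": [0, 0, 0]},
    {"jaw": 1, "xyz": [0, 0, -0.3], "rotation": [0, 0, 0]},
    {"jaw": 1, "xyz": [0, 0, -0.3], "rotation": [0, 0, 0]},
    {"jaw": 1, "xyz": [0, 0, -0.3], "rotation": [0, 0, 0]},
    {"jaw": 1, "xyz": [0, 0, -0.2], "rotation": [0, 0, 0]},
    {"jaw": 1, "xyz": [0, 0, -0.1], "rotation": [0, 0, 0]},
    {"jaw": 1, "xyz": [0, 0, 0], "rotation": [0, 0, 0]},
  ],
)

```text
time: 7.92
ee_pos: [0.6057, -0.2158, 0.1524]
orientation: [-0.64, 0.768, -0.0, 0.0]
wrist_force: [0.1, -0.6, -6.4]
width: 0.0228
```

```bash
python3 -c "
from h import *
go([.569,.195,.15],-99)"
```

```text
t 7.92 pos [ 0.6057 -0.2158  0.1524] yaw -100.4 w 0.0228 F [ 0.06 -0.57 -6.38] q6 1.36
shift units [-7.949  2.205  0.047] rot units [-0.001  0.    -0.233]
```

Request:
drive_tool(
  rows=[
    {"jaw": 1, "xyz": [-0.1, 0.03, 0], "rotation": [0, 0, 0]},
    {"jaw": 1, "xyz": [-0.2, 0.055, 0], "rotation": [0, 0, 0]},
    {"jaw": 1, "xyz": [-0.3, 0.08, 0], "rotation": [0, 0, 0]},
    {"jaw": 1, "xyz": [-0.4, 0.11, 0], "rotation": [0, 0, 0]},
    {"jaw": 1, "xyz": [-0.5, 0.14, 0], "rotation": [0, 0, 0]},
    {"jaw": 1, "xyz": [-0.5, 0.14, 0], "rotation": [0, 0, 0]},
    {"jaw": 1, "xyz": [-0.5, 0.14, 0], "rotation": [0, 0, 0]},
    {"jaw": 1, "xyz": [-0.5, 0.14, 0], "rotation": [0, 0, 0]},
    {"jaw": 1, "xyz": [-0.5, 0.14, 0], "rotation": [0, 0, 0]},
    {"jaw": 1, "xyz": [-0.5, 0.14, 0], "rotation": [0, 0, 0]},
    {"jaw": 1, "xyz": [-0.5, 0.14, 0], "rotation": [0, 0, 0]},
    {"jaw": 1, "xyz": [-0.5, 0.14, 0], "rotation": [0, 0, 0]},
    {"jaw": 1, "xyz": [-0.5, 0.14, 0], "rotation": [0, 0, 0]},
    {"jaw": 1, "xyz": [-0.5, 0.14, 0], "rotation": [0, 0, 0]},
    {"jaw": 1, "xyz": [-0.5, 0.14, 0], "rotation": [0, 0, 0]},
    {"jaw": 1, "xyz": [-0.5, 0.14, 0], "rotation": [0, 0, 0]},
    {"jaw": 1, "xyz": [-0.4, 0.11, 0], "rotation": [0, 0, -0.08]},
    {"jaw": 1, "xyz": [-0.3, 0.08, 0], "rotation": [0, 0, -0.08]},
    {"jaw": 1, "xyz": [-0.2, 0.055, 0], "rotation": [0, 0, -0.07]},
    {"jaw": 1, "xyz": [-0.05, 0, 0], "rotation": [0, 0, 0]},
  ],
)

```text
time: 10.42
ee_pos: [0.5688, 0.1954, 0.1522]
orientation: [-0.65, 0.76, -0.0, -0.0]
wrist_force: [-0.3, -0.9, -5.4]
width: 0.0228
```

Request:
drive_tool(
  rows=[
    {"jaw": 1, "xyz": [0, 0, 0], "rotation": [0, 0, 0]},
    {"jaw": 1, "xyz": [0, 0, 0], "rotation": [0, 0, 0]},
  ],
)

```text
time: 10.68
ee_pos: [0.569, 0.1943, 0.1522]
orientation: [-0.649, 0.761, -0.0, -0.0]
wrist_force: [0.4, -0.2, -6.5]
width: 0.023
```

```bash
python3 -c "
from h import *
for n in('scene','top'):
    im=ctrl.read_camera(n)[:,:,::-1]; cv2.imwrite('pics/%s4f.png'%n,im);im=im[170:310,270:430] if n=='scene' else im[120:280,140:290]
    cv2.imwrite('pics/%s4.png'%n,cv2.resize(im,None,fx=3.75,fy=3.75,interpolation=cv2.INTER_CUBIC))
go([.569,.195,.15],-99)"
```

```text
t 10.78 pos [0.569  0.1944 0.1523] yaw -99.07 w 0.0226 F [-0.24  0.89 -5.5 ] q6 2.0
shift units [-0.012  0.001  0.046] rot units [-0.    -0.001 -0.012]
```

View pics/scene4.png

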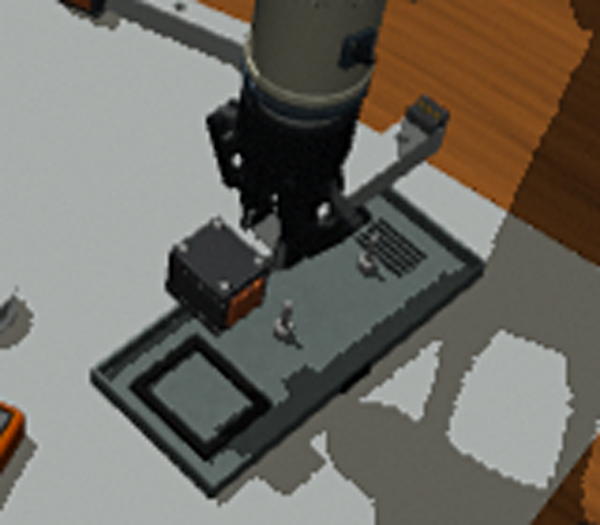

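View pics/top4.png

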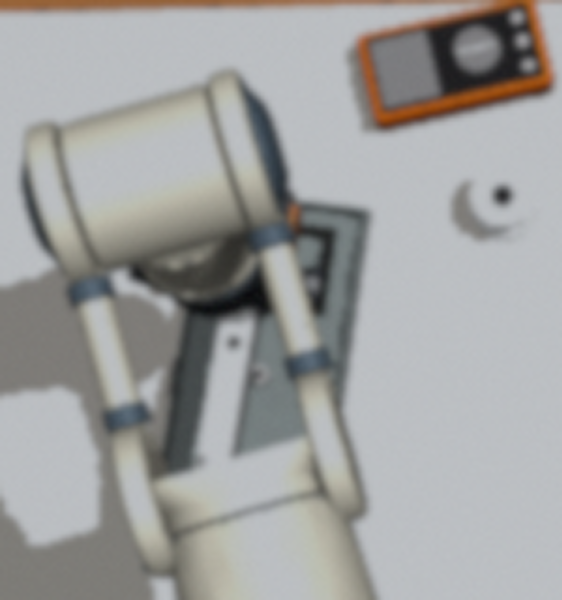

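```bash
python3 -c "
from h import *
np.set_printoptions(precision=4,suppress=True)
z=.1523-.018+.03
k=lambda p,o:(np.array(p)+.5)/3.75-.5+o
print('hole b top',onz('top',k((233,342),[140,120]),z))
print('hole a scene',onz('scene',k((403,140),[270,170]),z))
# transformer top corners scene z=underside? terminal block top
for c in [(218,217),(268,260),(225,294),(170,254)]: print('tr top corner',onz('scene',k(c,[270,170]),z-.03+.048+0*1))
u=np.array([np.cos(np.radians(-9)),np.sin(np.radians(-9))]);b=np.array([.568,.1945])
print('pred a',b-.128*u,'b',b-.033*u)
# tray refined
for nm,p in(('b',(289,303)),('a',(372,233))): print('stud scene',nm,onz('scene',k(p,[270,170]),.045))
C=[onz('scene',k(p,[270,170]),.02) for p in[(93,376),(212,497),(484,268),(375,188)]];print('tray',C,np.mean(C,0))
print('stud b top',onz('top',k((263,375),[140,120]),.045))
"
python3 - <<'E'
import cv2
s=cv2.imread('pics/scene4f.png');cv2.imwrite('pics/s4c.png',cv2.resize(s[185:275,310:405],None,fx=6,fy=6,interpolation=cv2.INTER_CUBIC))
E
```

```text
hole b top [0.5357 0.2003 0.1643]
hole a scene [0.4413 0.2166 0.1643]
tr top corner [0.5956 0.1642 0.1823]
tr top corner [0.6023 0.2111 0.1823]
tr top corner [0.6432 0.2058 0.1823]
tr top corner [0.6415 0.1585 0.1823]
pred a [0.4416 0.2145] b [0.5354 0.1997]
stud scene b [0.5356 0.2014 0.045 ]
stud scene a [0.4403 0.2121 0.045 ]
tray [array([0.6691, 0.1216, 0.02  ]), array([0.6909, 0.2491, 0.02  ]), array([0.3933, 0.2902, 0.02  ]), array([0.3835, 0.1816, 0.02  ])] [0.5342 0.2106 0.02  ]
stud b top [0.532  0.1955 0.045 ]
```

View pics/s4c.png

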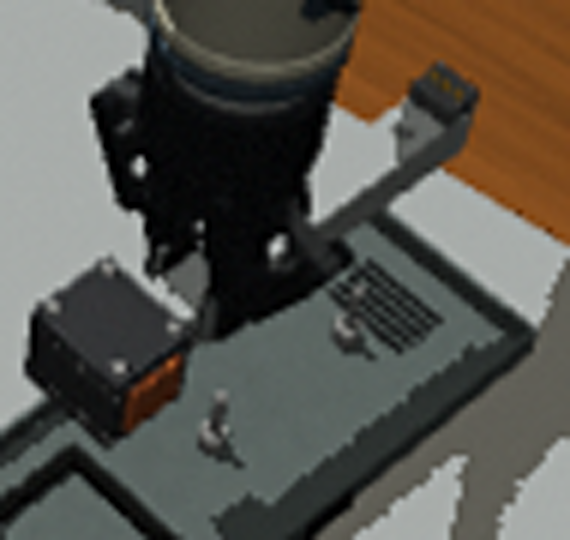

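Measured against the studs, the holes are within about 2 mm. Hole b measures (0.536, 0.200) over stud b (0.535, 0.199), and hole a (0.441, 0.216) over stud a (0.4415, 0.214). I'll lower it vertically until the underside is about 25 mm above the tips.

Request:
drive_tool(
  rows=[
    {"jaw": 1, "xyz": [0, 0, 0.05], "rotation": [0, 0, 0]},
    {"jaw": 1, "xyz": [0, 0, 0.1], "rotation": [0, 0, 0]},
    {"jaw": 1, "xyz": [0, 0, 0.15], "rotation": [0, 0, 0]},
    {"jaw": 1, "xyz": [0, 0, 0.15], "rotation": [0, 0, 0]},
    {"jaw": 1, "xyz": [0, 0, 0.15], "rotation": [0, 0, 0]},
    {"jaw": 1, "xyz": [0, 0, 0.15], "rotation": [0, 0, 0]},
    {"jaw": 1, "xyz": [0, 0, 0.15], "rotation": [0, 0, 0]},
    {"jaw": 1, "xyz": [0, 0, 0.15], "rotation": [0, 0, 0]},
    {"jaw": 1, "xyz": [0, 0, 0.1], "rotation": [0, 0, 0]},
    {"jaw": 1, "xyz": [0, 0, 0.1], "rotation": [0, 0, 0]},
    {"jaw": 1, "xyz": [0, 0, 0.03], "rotation": [0, 0, 0]},
    {"jaw": 1, "xyz": [0, 0, 0], "rotation": [0, 0, 0]},
    {"jaw": 1, "xyz": [0, 0, 0], "rotation": [0, 0, 0]},
    {"jaw": 1, "xyz": [0, 0, 0], "rotation": [0, 0, 0]},
  ],
)

```text
time: 12.52
ee_pos: [0.569, 0.195, 0.0886]
orientation: [-0.649, 0.761, -0.0, 0.0]
wrist_force: [0.1, -0.0, -6.6]
width: 0.0233
```

```bash
python3 -c "
from h import *
for n in('scene','top'):
    im=ctrl.read_camera(n)[:,:,::-1]; im=im[180:310,280:420] if n=='scene' else im[160:280,160:260]
    cv2.imwrite('pics/%s5.png'%n,cv2.resize(im,None,fx=4.5,fy=4.5,interpolation=cv2.INTER_CUBIC))
go([.569,.195,.088],-99)"
```

```text
t 12.62 pos [0.5689 0.195  0.0885] yaw -99.02 w 0.0229 F [-0.51 -0.25 -5.76] q6 2.0
shift units [-0.    -0.002  0.01 ] rot units [-0.003  0.001 -0.003]
```

View pics/scene5.png

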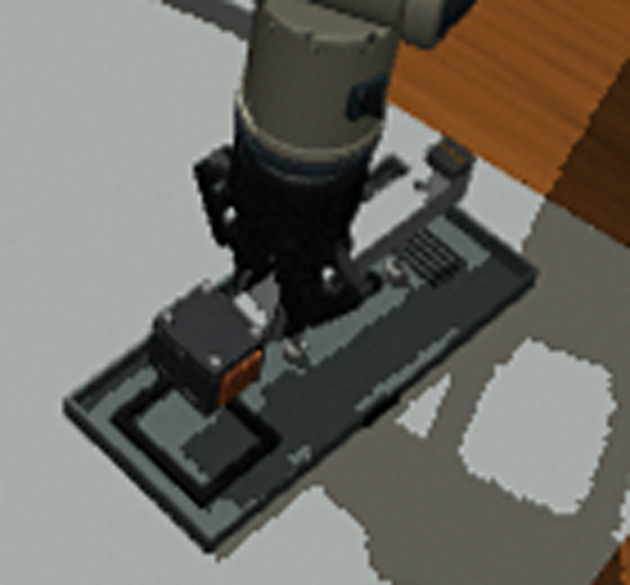

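View pics/top5.png

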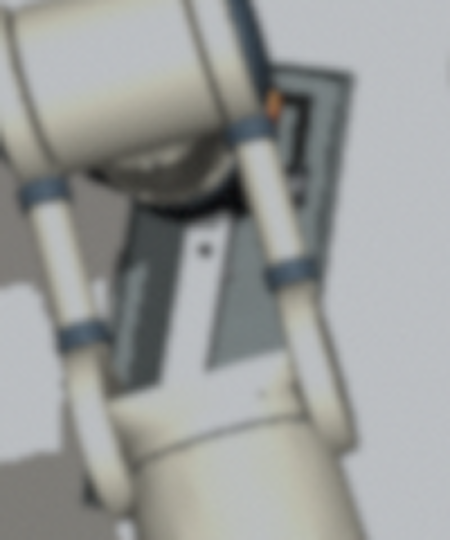

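```bash
python3 -c "
from h import *
k=lambda p,o:(np.array(p)+.5)/4.5-.5+o
z=.0885-.018+.03
print(onz('top',k((205,250),[160,160]),z),onz('scene',k((421,186),[280,180]),z))
s=ctrl.sense();print(s['wrist_torque'],abs(s['joint_velocities']).max())
ctrl.sign_off()"
```

```text
[0.53529028 0.20057225 0.1005    ] [0.44039312 0.21611303 0.1005    ]
[ 0.03680446  0.01074385 -0.0460355 ] 0.0018340486972176053
the job is handed in; nothing more can be done
```

I gripped the right-hand carrier at its balance point, lifted it level and carried it over the chassis tray. I handed in at about 12.6 s with it still held there; sign-off gives no verdict.

**Last checks:**
- **Hole b:** it measures (0.535, 0.201), about 1.5 mm from stud b at about (0.535, 0.199).
- **Hole a:** it measures (0.440, 0.216), about 2.5 mm from stud a at about (0.4415, 0.214).
- **Height:** I estimate the underside at about 0.070 m from the tool height, some 25 mm above the stud tips.
- **Hold:** the wrist carries about 6 N, consistent with the carrier's weight alone. The wrist moment is near zero and the joints are still.
- **Level:** I judged this from the pictures and the small wrist moment, not from a direct angle measurement.

**Where measurements disagreed:** individual stud estimates from the two cameras and the tray outline differed by up to about 6 mm, so I used their average. A late tray-outline measurement from the scene view, with the arm and shadows in the way, put the tray centre about 1 cm off. I discarded it.

I saw no bystander move in the pictures, but I did not measure their positions again at the end.

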